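# Unstack the espresso cups onto their matching saucers

### The arm

A 6-joint arm with a two-finger parallel gripper is mounted at the origin on a cart in front of the work surface, level with it; the furniture and walls round the work are solid. World frame = base frame: x ahead of the robot, y to its left, z up, the work surface at z = 0. Lengths are in m, angles in rad, forces in N, time in s.
With the tool pointing down it reaches from about 0.3 to 0.775 m from the base axis. Payload 14.6 kg.
Tool frame: the origin (TCP) lies at the very end of the fingers, on their centre line; the grasp point (between the pads) lies 19 mm behind it; y points along the fingers, x is the direction in which the jaws open and shut, and the axes are right-handed (so a half turn about y gives the same grasp; the last joint's range is limited). The gripper opens to 94 mm and grips with 3 to 60 N. Pads are 16 mm wide; open, the fingers measure 119 mm over their backs; the gripper's body (75 mm by 177 mm) begins 78 mm behind the grasp point.
Start: joints at [-1.367, 0.3, 1.521, -0, 1.321, -0.067], TCP at [0.147, -0.53, 0.205] pointing down, gripper open.
Joint ranges: [-3.03, 3.03], [-0.79, 2.21], [0.23, 2.52], [-1.04, 4.18], [0, 3.07], [-2.55, 2.55]. Speed limits (rad/s): [2.22, 2.22, 2.57, 3.14, 3.14, 3.14].

### API

Orientations are given as [roll, pitch, yaw] about the fixed x, y, z axes, in that order (R = Rz(yaw) Ry(pitch) Rx(roll)).
In Python, from station import * gives the robot as it stands.
- The arm moves only by the tool send_rows, never from a script. Its argument "series" is text: rows parted by semicolons, each of 7 numbers parted by spaces: the turn, a rotation vector about the tool's x, y, z in units of 5 degrees (1.0 is 5 degrees), then the shift along the tool's x, y, z in cm, then the opening, from -1 (shut) to 1 (fully open). A call has exactly 10 rows; each row is the pose to reach, as a shift and turn from the pose commanded when the call began, along the tool's axes at that moment; what a row does not reach only later rows make up. A row lasts 1/12 s, in which the tool goes at most 41.7 mm and 7.16 degrees, less where a joint would pass 70% of its speed; a pose out of reach is approached as far as the arm can. A call with a gripper value outside its range is refused whole. The fingers move at their own pace and stop on an object; "newtons" is the grip in N (left out, the last holds). Time passes only in rows, so rows that repeat a pose let the fingers close, or fill a call up. It gives the time, the measured TCP pose, the force and the opening at its end, in the units of the state.
- get_obs(): the state, without advancing time (a new reading comes with each control period).
- camera(name): name is "side" or "top"; returns the picture (420x560x3 uint8, red, green, blue); there is no depth.
- camera_info(name): a dict with "K" (3x3 intrinsics, pixels), "R" (3x3) and "t" (3): a world point X has camera coordinates R X + t. Camera axes: x right, y down, z forward; pixel columns grow to the right and rows downward; lengths in m; the calibration is good to about 2 mm. A picture is of the moment at which its call begins. camera_info takes no time and is no camera call.
- hand_in(): hands the job in, once; it reports no verdict.
The state is a dict: "time_s": time; "qpos": joint angles; "joint_vel": joint speeds; "tau": joint torques, N m; "ee_pos": TCP position; "eef_rot": TCP orientation; "force": force on the tool from outside, world axes, zero at the start; "moment": the same for the moment, N m; "grip_width": finger opening in m.
Only numpy, scipy, OpenCV 4.12 (cv2) and the standard library are available. Lean on these libraries where they do the work, as an engineer would, in place of code of your own. Each camera call takes 0.05 s, during which the arm holds its last target. There are 200 camera calls.

### The job

Coffee for five: take the two stacks of espresso cups apart and set every cup upright on the saucer of its own colour, with its foot flat in the saucer's well. Set the cups down gently, let none fall over, keep the saucers on the worktop, and leave the honey jar, the egg cup and the match box where they are.

Things in the scene. Friction and masses are not known exactly. Their poses are not given: they have to be found in the camera images.
- cup_yellow: Yellow espresso cup, pale inside, 56 mm high, 0.09-0.17 kg. Straight body 60 mm across (z 18-56); below z 16 a foot 47 mm across that nests, 3 mm loose, in the rim of the cup below: stacked cups stand 40 mm above each other and lift straight off. Origin: underside centre, z up. Handle on +x, reaching 55 mm out (z 22-51, 7 thick): grip the body along y.
- cup_red: Red espresso cup, pale inside, 56 mm high, 0.09-0.17 kg. Straight body 60 mm across (z 18-56); below z 16 a foot 47 mm across that nests, 3 mm loose, in the rim of the cup below: stacked cups stand 40 mm above each other and lift straight off. Origin: underside centre, z up. Handle on +x, reaching 55 mm out (z 22-51, 7 thick): grip the body along y.
- cup_blue: Blue espresso cup, pale inside, 56 mm high, 0.09-0.17 kg. Straight body 60 mm across (z 18-56); below z 16 a foot 47 mm across that nests, 3 mm loose, in the rim of the cup below: stacked cups stand 40 mm above each other and lift straight off. Origin: underside centre, z up. Handle on +x, reaching 55 mm out (z 22-51, 7 thick): grip the body along y.
- cup_green: Green espresso cup, pale inside, 56 mm high, 0.09-0.17 kg. Straight body 60 mm across (z 18-56); below z 16 a foot 47 mm across that nests, 3 mm loose, in the rim of the cup below: stacked cups stand 40 mm above each other and lift straight off. Origin: underside centre, z up. Handle on +x, reaching 55 mm out (z 22-51, 7 thick): grip the body along y.
- cup_white: White espresso cup, pale inside, 56 mm high, 0.09-0.17 kg. Straight body 60 mm across (z 18-56); below z 16 a foot 47 mm across that nests, 3 mm loose, in the rim of the cup below: stacked cups stand 40 mm above each other and lift straight off. Origin: underside centre, z up. Handle on +x, reaching 55 mm out (z 22-51, 7 thick): grip the body along y.
- saucer_yellow: Yellow saucer, 110 mm across, rim 15 mm high, 0.2 kg, loose on the worktop. In its middle a flat round well 62 mm across, floor 5 mm above the worktop, edge 3 mm high; a cup's 47 mm foot stands flat in it with about 7 mm play all round. Origin: underside centre, z up.
- saucer_red: Red saucer, 110 mm across, rim 15 mm high, 0.2 kg, loose on the worktop. In its middle a flat round well 62 mm across, floor 5 mm above the worktop, edge 3 mm high; a cup's 47 mm foot stands flat in it with about 7 mm play all round. Origin: underside centre, z up.
- saucer_blue: Blue saucer, 110 mm across, rim 15 mm high, 0.2 kg, loose on the worktop. In its middle a flat round well 62 mm across, floor 5 mm above the worktop, edge 3 mm high; a cup's 47 mm foot stands flat in it with about 7 mm play all round. Origin: underside centre, z up.
- saucer_green: Green saucer, 110 mm across, rim 15 mm high, 0.2 kg, loose on the worktop. In its middle a flat round well 62 mm across, floor 5 mm above the worktop, edge 3 mm high; a cup's 47 mm foot stands flat in it with about 7 mm play all round. Origin: underside centre, z up.
- saucer_white: White saucer, 110 mm across, rim 15 mm high, 0.2 kg, loose on the worktop. In its middle a flat round well 62 mm across, floor 5 mm above the worktop, edge 3 mm high; a cup's 47 mm foot stands flat in it with about 7 mm play all round. Origin: underside centre, z up.
- honey_jar: Bystander: glass honey jar, 72 mm across, 112 mm high; origin: centre of the underside.
- egg_cup: Bystander: small turned wooden egg cup, 47 mm across, 56 mm high; origin: centre of the underside.
- match_box: Bystander: red match box lying flat, 45x70x18 mm (x, y, z); origin: centre of the underside.
There are look-alikes about, which are no part of the job. What is shaped like the cup_red but pink is not meant.

How it is judged:
At the end, for the whole second after the job is handed in: Each of the five cups stands at rest in the well of the saucer of its own colour: centres within 10 mm sideways, foot down on the well floor (origin 3 to 6.5 mm above the saucer's), cup and saucer within 0.03 rad of upright, the saucer on the worktop (within 3 mm) (horizontal distance between cup_yellow and saucer_yellow below 0.01 m and z of cup_yellow in the frame of saucer_yellow between 0.003 and 0.0065 m and angle between each of cup_yellow, saucer_yellow, cup_red, saucer_red, cup_blue, saucer_blue, cup_green, saucer_green, cup_white, saucer_white's own z axis and vertical below 0.03 rad and height (world z) of saucer_yellow between -0.003 and 0.003 m and linear speed of each of cup_yellow, cup_red, cup_blue, cup_green, cup_white below 0.01 m/s and angular speed of each of cup_yellow, cup_red, cup_blue, cup_green, cup_white below 0.1 rad/s and horizontal distance between cup_red and saucer_red below 0.01 m and z of cup_red in the frame of saucer_red between 0.003 and 0.0065 m and height (world z) of saucer_red between -0.003 and 0.003 m and horizontal distance between cup_blue and saucer_blue below 0.01 m and z of cup_blue in the frame of saucer_blue between 0.003 and 0.0065 m and height (world z) of saucer_blue between -0.003 and 0.003 m and horizontal distance between cup_green and saucer_green below 0.01 m and z of cup_green in the frame of saucer_green between 0.003 and 0.0065 m and height (world z) of saucer_green between -0.003 and 0.003 m and horizontal distance between cup_white and saucer_white below 0.01 m and z of cup_white in the frame of saucer_white between 0.003 and 0.0065 m and height (world z) of saucer_white between -0.003 and 0.003 m); the robot touches nothing.
It fails at once if a cup is tipped over (angle between any of cup_yellow, cup_red, cup_blue, cup_green, cup_white's own z axis and vertical above 0.6 rad).
It fails at once if a cup is dropped or knocked: it moves faster than 0.6 m/s (a fall of 18 mm) while the fingers do not hold it ((linear speed of cup_yellow above 0.6 m/s and contact force between cup_yellow and the fingers below 0.1 N) or (linear speed of cup_red above 0.6 m/s and contact force between cup_red and the fingers below 0.1 N) or (linear speed of cup_blue above 0.6 m/s and contact force between cup_blue and the fingers below 0.1 N) or (linear speed of cup_green above 0.6 m/s and contact force between cup_green and the fingers below 0.1 N) or (linear speed of cup_white above 0.6 m/s and contact force between cup_white and the fingers below 0.1 N)).
It fails at once if the honey jar, egg cup or match box is moved by more than 25 mm (distance of any of honey_jar, egg_cup, match_box from where it was at the start of the episode above 0.025 m).
It also fails if it takes over 112 s, if anything falls off the work surface, if the arm or the gripper's body presses on something with over 40 N, if the wrist force passes 120 N, or if a joint passes its speed limit or range.

## Working session

There is one attempt and no reset: what is moved stays moved. The work goes in short steps, Python scripts to look and compute and a tool call to move; the robot and the scene stay as the last step left them, time stands still between calls to the robot, and variables do not carry over. Pictures are saved under pics/ and viewed, on a budget of 14 in all, crops included, one or two more only if the job needs it, and the job is handed in when it is done.

Besides the shell and the picture viewer there is one more tool, called as name(argument=value, ...) on one line, values as JSON. send_rows: Moves the arm, as the interface text tells. Its arguments: {"type":"object","properties":{"series":{"type":"string"},"newtons":{"type":"number"}},"required":["series"]}

```bash
mkdir -p pics; ls; python3 - <<'E'
from station import *
import cv2,numpy as np
for n in("top","side"):
    cv2.imwrite(f"pics/{n}0.png",cv2.cvtColor(camera(n),cv2.COLOR_RGB2BGR)); i=camera_info(n)
    print(n,np.round(i["K"],1).tolist(),np.round(i["R"],3).tolist(),np.round(i["t"],3).tolist(), np.round(-i["R"].T@i["t"],3))
print(get_obs())
E
```

```text
pics
top [[442.4, 0.0, 281.2], [0.0, 442.4, 210.8], [0.0, 0.0, 1.0]] [[0.021, -1.0, 0.006], [-0.99, -0.021, -0.139], [0.139, -0.003, -0.99]] [-0.003, 0.526, 1.442] [0.32  0.012 1.502]
side [[417.7, 0.0, 290.7], [0.0, 417.7, 214.5], [0.0, 0.0, 1.0]] [[0.996, -0.094, -0.005], [-0.048, -0.46, -0.887], [0.082, 0.883, -0.462]] [-0.501, 0.116, 1.213] [ 0.405 -1.065  0.661]
{'time_s': 0.1, 'qpos': array([-1.36661317e+00,  3.00385311e-01,  1.52154016e+00, -1.20565608e-05,
        1.32070650e+00, -6.66078933e-02]), 'joint_vel': array([ 0.00128017, -0.0014972 , -0.00162094, -0.00022586,  0.00180122,
        0.00080298]), 'tau': array([ 8.10803540e-04, -5.32642221e+01, -3.53286660e+01,  7.08608679e-02,
        2.34606833e-02, -6.31309695e-05]), 'ee_pos': array([ 0.1470614 , -0.52971862,  0.2049507 ]), 'eef_rot': array([-1.57073880e+00,  1.03779232e-03, -1.30000226e+00]), 'force': array([-0.42620838, -0.03147108, -0.27208214]), 'moment': array([ 0.04647253, -0.02613269,  0.02281675]), 'grip_width': 0.09401586072328032}
```

View pics/top0.png

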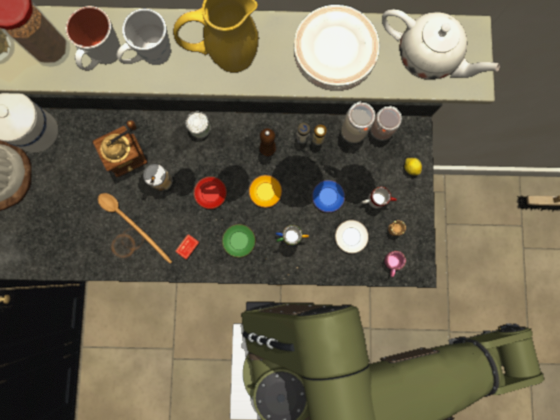

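View pics/side0.png

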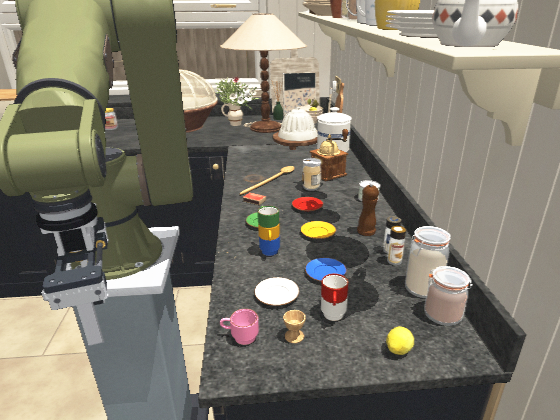

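Candidates. Cups: the triple stack at top (291,236), green/yellow/blue downwards in the side view, and the pair at (380,198), red over white. The pink cup at (396,262) is the look-alike to ignore. Saucers: red (210,192), yellow (265,191), blue (329,196), green (239,240), white (352,236). Red look-alike: the match box (187,246). Next is a close crop, plus the measurements.

```bash
cat > h.py <<'E'
from station import *
import cv2,numpy as np
def grab(n): return camera(n)
def ray(n,u,v,z):
    i=camera_info(n);R,t,K=map(np.array,(i["R"],i["t"],i["K"]))
    c=-R.T@t; d=R.T@np.linalg.inv(K)@[u,v,1.]; return (c+d*(z-c[2])/d[2])[:2]
def proj(n,X):
    i=camera_info(n);p=np.array(i["K"])@(np.array(i["R"])@X+i["t"]);return p[:2]/p[2]
HSV=dict(red=((0,150,60),(6,255,255)),yellow=((18,150,90),(28,255,255)),blue=((105,130,50),(120,255,255)),green=((50,70,40),(85,255,255)),white=((0,0,150),(180,60,255)))
def blob(img,col,box):
    x0,y0,x1,y1=box
    h=cv2.cvtColor(img[y0:y1,x0:x1],cv2.COLOR_RGB2HSV)
    m=cv2.inRange(h,*map(np.array,HSV[col]))
    if col=="red": m|=cv2.inRange(h,np.array((174,150,60)),np.array((180,255,255)))
    c=max(cv2.findContours(m,cv2.RETR_EXTERNAL,cv2.CHAIN_APPROX_NONE)[0],key=cv2.contourArea)
    c=cv2.convexHull(c)
    e=cv2.fitEllipse(c); return np.array(e[0])+(x0,y0),e[1],c
def crop(img,box,s,fn):
    x0,y0,x1,y1=box; return cv2.imwrite(fn,cv2.cvtColor(cv2.resize(img[y0:y1,x0:x1],None,fx=s,fy=s,interpolation=cv2.INTER_CUBIC),cv2.COLOR_RGB2BGR))
E
python3 - <<'E'
from h import *
T=grab("top");S=grab("side")
for c,(u,v) in dict(red=(210,192),yellow=(265,191),blue=(329,196),green=(239,240),white=(352,236)).items():
    p,ax,_=blob(T,c,(u-25,v-25,u+25,v+25)); print(c,p.round(1),np.round(ax,1),ray("top",*p,.011).round(4))
for c,(u,v) in dict(red=(307,204),yellow=(318,231),blue=(326,271),white=(277,292)).items():
    p,ax,_=blob(S,c,(u-32,v-19,u+32,v+19)); print("side",c,p.round(1),np.round(ax,1),ray("side",*p,.013).round(4))
a=cv2.resize(T[180:280,260:420],None,fx=5,fy=5,interpolation=cv2.INTER_CUBIC)
cv2.imwrite("pics/c1.png",cv2.cvtColor(a,cv2.COLOR_RGB2BGR))
crop(S,(220,190,360,350),3.7,"pics/c2.png")
E
```

```text
red [209.8 192.5] [32.2 32.5] [0.5878 0.2536]
yellow [264.9 191. ] [31.8 32.1] [0.5969 0.0654]
blue [328.  195.9] [30.7 31.2] [ 0.5848 -0.151 ]
green [238.3 240.4] [30.3 30.5] [0.426  0.1507]
white [351.4 236.2] [32.3 32.8] [ 0.4483 -0.2307]
side red [307.1 203.1] [13.4 30.4] [0.586 0.255]
side yellow [317.5 229.2] [16.8 34.8] [0.5942 0.0654]
side blue [325.3 268.7] [22.4 39.6] [ 0.5823 -0.1499]
side white [276.4 290.4] [27.3 43.9] [ 0.4458 -0.2301]
```

View pics/c1.png

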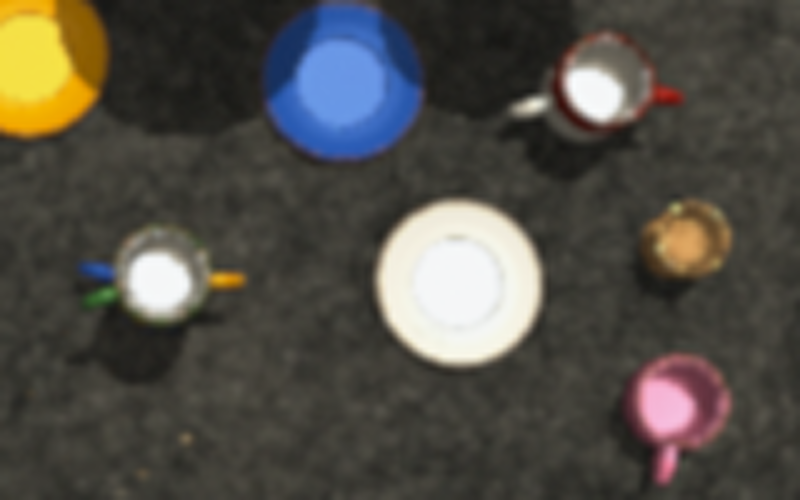

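View pics/c2.png

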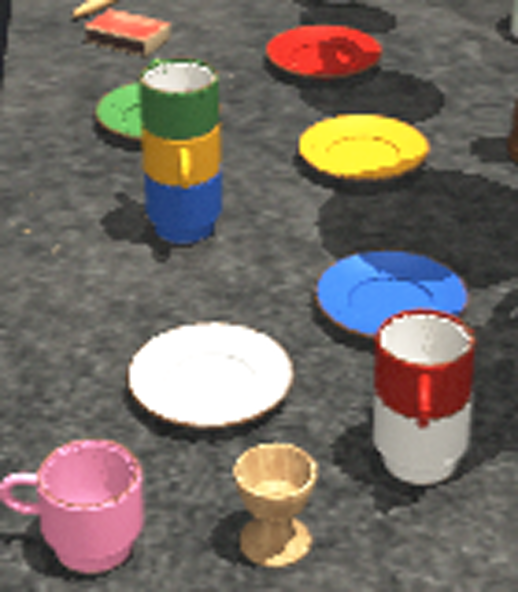

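The top crop shows the triple-stack rim at crop (163,275) with handle tips green (90,298), yellow (243,281) and blue (83,268). The red rim is at (604,81) with its handle tip at (680,97), and the white handle tip is at (513,110). The side crop confirms the order: green/yellow/blue, and red on white.

```bash
python3 - <<'E'
from h import *
px=lambda x,y:(260+x/5,180+y/5)
T=ray("top",*px(163,275),.136);P=ray("top",*px(604,81),.096);print("triple",T,"pair",P)
print("side triple",ray("side",220+180/3.7,190+76/3.7,.136),"pair",ray("side",220+426/3.7,190+338/3.7,.096))
for n,xy,z,c in[("green",(90,298),.1165,T),("yellow",(243,281),.0765,T),("blue",(83,268),.0365,T),("red",(680,97),.0765,P),("white",(513,110),.0365,P)]:
    p=ray("top",*px(*xy),z);d=p-c;print(n,p.round(3),np.hypot(*d).round(4),np.degrees(np.arctan2(d[1],d[0])).round(1))
print("egg",ray("top",*px(685,240),.05),"pink",ray("top",*px(680,403),.05),"match",ray("top",187,246,.018))
E
```

```text
triple [ 0.4373065  -0.02829451] pair [ 0.57228297 -0.31200714]
side triple [ 0.43944995 -0.0313965 ] pair [ 0.5734654  -0.31768078]
green [0.424 0.017] 0.047 107.0
yellow [ 0.44  -0.082] 0.0535 -87.5
blue [0.449 0.022] 0.0517 76.5
red [ 0.566 -0.366] 0.0545 -96.4
white [ 0.562 -0.264] 0.0488 102.3
egg [ 0.47516586 -0.37500888] pink [ 0.3680734 -0.370053 ] match [0.40306594 0.32083309]
```

send_rows(series="0 -9.2 0 -20.2 -1.5 20.7 1;0 -9.2 0 -20.2 -1.5 20.7 1;0 -9.2 0 -20.2 -1.5 20.7 1;0 -9.2 0 -20.2 -1.5 20.7 1;0 -9.2 0 -20.2 -1.5 20.7 1;0 -9.2 0 -20.2 -1.5 20.7 1;0 -9.2 0 -20.2 -1.5 20.7 1;0 -9.2 0 -20.2 -1.5 20.7 1;0 -9.2 0 -20.2 -1.5 20.7 1;0 -9.2 0 -20.2 -1.5 20.7 1", newtons=12)

```text
time_s: 1.03
ee_pos: [0.2925, -0.2802, 0.2205]
eef_rot: [-1.571, -0.0, -0.497]
force: [0.6, -0.0, 0.2]
grip_width: 0.0941
```

```bash
cat > go.py <<'E'
# usage: go.py x y z yawdeg [x y z yawdeg ...] : row values of each successive target, from the present pose
import sys
from h import *
from scipy.spatial.transform import Rotation as Ro
o=get_obs();p=np.array(o["ee_pos"]);R=Ro.from_euler("xyz",o["eef_rot"])
print("t",round(o["time_s"],2),"tcp",p.round(4),"rpy",np.degrees(o["eef_rot"]).round(1),"F",np.round(o["force"],1),"w",round(o["grip_width"],4))
a=list(map(float,sys.argv[1:]))
for k in range(0,len(a),4):
    R2=Ro.from_euler("xyz",[-90,0,a[k+3]],degrees=True)
    rv=np.degrees((R.inv()*R2).as_rotvec())/5; s=R.inv().apply(np.array(a[k:k+3])-p)*100
    print("turn",rv.round(2),"shift",s.round(2)); p=np.array(a[k:k+3]);R=R2
E
python3 go.py .438 -.03 .22 17
```

```text
t 1.03 tcp [ 0.2925 -0.2802  0.2205] rpy [-90.   -0.  -28.5] F [ 0.6 -0.   0.2] w 0.0941
turn [ 0.  -9.1 -0. ] shift [ 0.85  0.04 28.93]
```

send_rows(series="0 -9.1 0 0.85 0 28.9 1;0 -9.1 0 0.85 0 28.9 1;0 -9.1 0 0.85 0 28.9 1;0 -9.1 0 0.85 0 28.9 1;0 -9.1 0 0.85 0 28.9 1;0 -9.1 0 0.85 0 28.9 1;0 -9.1 0 0.85 0 28.9 1;0 -9.1 0 0.85 0 28.9 1;0 -9.1 0 0.85 0 28.9 1;0 -9.1 0 0.85 0 28.9 1")

```text
time_s: 1.87
ee_pos: [0.4377, -0.0312, 0.22]
eef_rot: [-1.571, 0.001, 0.295]
force: [0.6, -0.2, 0.8]
grip_width: 0.0943
```

```bash
python3 go.py .438 -.03 .102 17; python3 - <<'E'
from h import *
T=grab("top");S=grab("side")
a=cv2.resize(T[200:270,240:340],None,fx=4,fy=4,interpolation=cv2.INTER_CUBIC)
b=cv2.resize(S[150:260,200:320],None,fx=3.3333,fy=3.3333,interpolation=cv2.INTER_CUBIC)
c=np.zeros((max(a.shape[0],b.shape[0]),a.shape[1]+b.shape[1],3),np.uint8);c[:a.shape[0],:a.shape[1]]=a;c[:b.shape[0],a.shape[1]:]=b
cv2.imwrite("pics/c3.png",cv2.cvtColor(c,cv2.COLOR_RGB2BGR))
E
```

```text
t 1.87 tcp [ 0.4377 -0.0312  0.22  ] rpy [-90.    0.1  16.9] F [ 0.6 -0.2  0.8] w 0.0943
turn [-0.   -0.02 -0.01] shift [ 0.08 11.8   0.1 ]
```

View pics/c3.png

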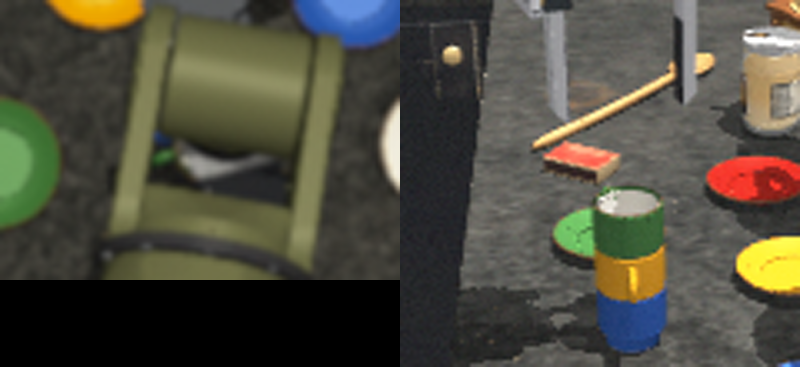

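The side crop shows the open fingers straddling the stack: tips at crop (560,118) and (685,100), green rim at (629,203). Descending.

send_rows(series="0 0 0 0.1 3 0.1 1;0 0 0 0.1 6 0.1 1;0 0 0 0.1 9 0.1 1;0 0 0 0.1 11 0.1 1;0 0 0 0.1 11.8 0.1 1;0 0 0 0.1 11.8 0.1 1;0 0 0 0.1 11.8 0.1 0;0 0 0 0.1 11.8 0.1 -0.2;0 0 0 0.1 11.8 0.1 -0.5;0 0 0 0.1 11.8 0.1 -1", newtons=12)

```text
time_s: 2.8
ee_pos: [0.439, -0.0289, 0.1034]
eef_rot: [-1.572, -0.002, 0.297]
force: [-0.3, -0.9, 0.7]
grip_width: 0.0709
```

send_rows(series="0 0 0 0 0 0 -1;0 0 0 0 0 0 -1;0 0 0 0 0 0 -1;0 0 0 0 0 0 -1;0 0 0 0 -0.5 0 -1;0 0 0 0 -1 0 -1;0 0 0 0 -2 0 -1;0 0 0 0 -4 0 -1;0 0 0 0 -6 0 -1;0 0 0 0 -6 0 -1")

```text
time_s: 3.63
ee_pos: [0.44, -0.0289, 0.1663]
eef_rot: [-1.573, -0.005, 0.297]
force: [-0.4, 0.4, -0.2]
grip_width: 0.0605
```

```bash
python3 go.py .426 .151 .10 17; python3 - <<'E'
from h import *
S=grab("side");crop(S,(200,130,340,270),4,"pics/c4.png")
E
```

```text
t 3.63 tcp [ 0.44   -0.0289  0.1663] rpy [-90.1  -0.3  17. ] F [-0.4  0.4 -0.2] w 0.0605
turn [0.03 0.   0.06] shift [ 3.9   6.61 17.63]
```

View pics/c4.png

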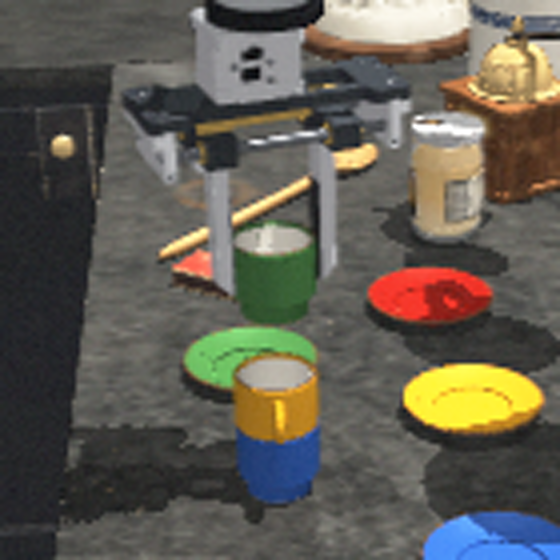

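Green is held with its rim at crop (274,240). Yellow/blue are left standing with the yellow rim at (276,372).

```bash
python3 - <<'E'
from h import *
print(ray("side",200+274/4,130+240/4,.199),ray("side",200+276/4,130+372/4,.096))
S=grab("side");p,ax,_=blob(S,"green",(240,205,285,235));print(p,ax,ray("side",*p,.013))
E
```

```text
[ 0.44079361 -0.03303904] [ 0.43933804 -0.03024706]
[264.03206062 214.96470737] (21.811824798583984, 34.97275924682617) [0.43049466 0.17965122]
```

send_rows(series="0 0 0 0.7 0 3 -1;0 0 0 1.4 0 6.5 -1;0 0 0 2.3 0 10.5 -1;0 0 0 3.1 0 14 -1;0 0 0 3.6 2 16.5 -1;0 0 0 3.9 5 17.7 -1;0 0 0 3.9 8 17.7 -1;0 0 0 3.9 10.5 17.7 -1;0 0 0 3.9 12 17.7 -1;0 0 0 3.9 12.5 17.7 -1")

```text
time_s: 4.57
ee_pos: [0.4219, 0.1515, 0.0343]
eef_rot: [-1.571, 0.006, 0.297]
force: [1.2, -0.6, -1.4]
grip_width: 0.0607
```

```bash
python3 go.py .426 .152 .0285 17
```

```text
t 4.57 tcp [0.4219 0.1515 0.0343] rpy [-90.    0.3  17. ] F [ 1.2 -0.6 -1.4] w 0.0607
turn [-0.    0.01 -0.06] shift [ 0.41  0.57 -0.07]
```

send_rows(series="0 0 0 0 0 0 -1;0 0 0 0 0 0 -1;0 0 0 0 0 0 -1;0 0 0 0 0 0 -1;0 0 0 0 0.1 0 -1;0 0 0 0 0.1 0 -1;0 0 0 0 0.2 0 -1;0 0 0 0 0.2 0 -1;0 0 0 0 0.3 0 -1;0 0 0 0 0.3 0 -1")

```text
time_s: 5.4
ee_pos: [0.4239, 0.1519, 0.0343]
eef_rot: [-1.571, 0.0, 0.297]
force: [-0.6, -0.5, -0.8]
grip_width: 0.0607
```

```bash
python3 go.py .426 .152 .0285 17
```

```text
t 5.4 tcp [0.4239 0.1519 0.0343] rpy [-90.   0.  17.] F [-0.6 -0.5 -0.8] w 0.0607
turn [-0.  0. -0.] shift [ 0.2   0.58 -0.05]
```

send_rows(series="0 0 0 0.1 0.1 0 -1;0 0 0 0.2 0.2 0 -1;0 0 0 0.2 0.3 0 -1;0 0 0 0.2 0.4 0 -1;0 0 0 0.2 0.48 0 -1;0 0 0 0.2 0.53 0 -1;0 0 0 0.2 0.57 0 -1;0 0 0 0.2 0.6 0 -1;0 0 0 0.2 0.6 0 -1;0 0 0 0.2 0.6 0 -1")

```text
time_s: 6.23
ee_pos: [0.4259, 0.1525, 0.0285]
eef_rot: [-1.571, -0.0, 0.297]
force: [-0.1, 0.1, -0.7]
grip_width: 0.061
```

```bash
python3 go.py .426 .152 .0285 17
```

```text
t 6.23 tcp [0.4259 0.1525 0.0285] rpy [-90.  -0.  17.] F [-0.1  0.1 -0.7] w 0.061
turn [0. 0. 0.] shift [-0.01 -0.   -0.05]
```

send_rows(series="0 0 0 0 0.05 0 -1;0 0 0 0 0.1 0 -1;0 0 0 0 0.1 0 -1;0 0 0 0 0.1 0 0.35;0 0 0 0 0.1 0 0.45;0 0 0 0 0.1 0 0.55;0 0 0 0 0.1 0 0.65;0 0 0 0 0.1 0 0.65;0 0 0 0 -0.5 0 0.65;0 0 0 0 -2 0 0.65")

```text
time_s: 7.07
ee_pos: [0.425, 0.1522, 0.0477]
eef_rot: [-1.571, 0.003, 0.297]
force: [1.2, 0.6, 0.8]
grip_width: 0.0774
```

```bash
python3 go.py .426 .152 .20 2 .439 -.03 .20 2 .439 -.03 .0635 2
```

```text
t 7.07 tcp [0.425  0.1522 0.0477] rpy [-90.    0.2  17. ] F [1.2 0.6 0.8] w 0.0774
turn [ 0.    3.   -0.03] shift [  0.04 -15.23  -0.05]
turn [0. 0. 0.] shift [  0.66  -0.   -18.23]
turn [0. 0. 0.] shift [ 0.   13.65 -0.  ]
```

send_rows(series="0 0 0 0 -4 0 0.65;0 0 0 0 -8 0 0.8;0 0 0 0 -11 0 1;0 1 0 -0.5 -12 -2 1;0 2 0 -1.2 -12.5 -5.5 1;0 3 0 -2 -12.5 -9.5 1;0 3 0 -2.9 -12.5 -13 1;0 3 0 -3.5 -12.5 -16 1;0 3 0 -4 -12.5 -17.8 1;0 3 0 -4 -12.5 -17.8 1")

```text
time_s: 7.9
ee_pos: [0.4397, -0.0321, 0.1739]
eef_rot: [-1.571, -0.0, 0.032]
force: [-0.1, 0.8, 0.5]
grip_width: 0.0945
```

```bash
python3 go.py .439 -.03 .0635 2; python3 - <<'E'
from h import *
T=grab("top")
p,ax,_=blob(T,"green",(213,215,265,268));print(p,ax)
crop(T,(200,180,340,280),5,"pics/c5.png")
E
```

```text
t 7.9 tcp [ 0.4397 -0.0321  0.1739] rpy [-90.   -0.    1.8] F [-0.1  0.8  0.5] w 0.0945
turn [ 0.01 -0.03  0.  ] shift [-0.07 11.04  0.22]
[237.74284363 240.60637474] (30.024822235107422, 32.179046630859375)
```

View pics/c5.png

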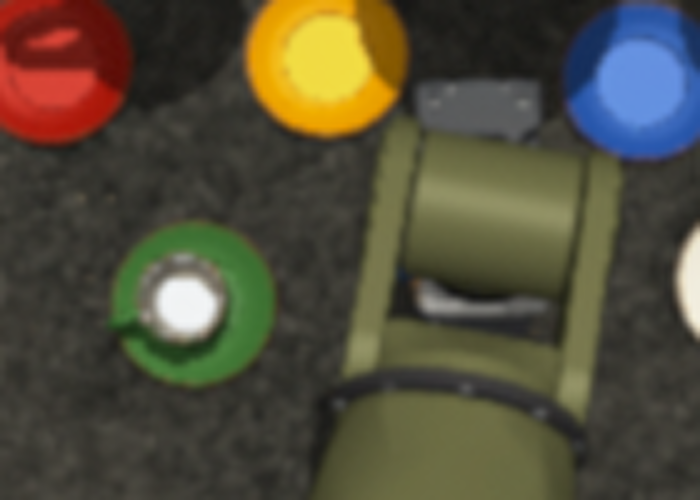

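Green stands on its saucer, with the rim centre at crop (181,300) and the saucer centre at (193,304). I'll check the offset and descend on yellow.

```bash
python3 - <<'E'
from h import *
print(ray("top",200+181/5,180+300/5,.061),ray("top",200+193/5,180+304/5,.011))
E
```

```text
[0.4235324  0.15286567] [0.42460236 0.14957484]
```

send_rows(series="0 0 0 -0.1 3 0.2 1;0 0 0 -0.1 6 0.2 1;0 0 0 -0.1 8.5 0.2 1;0 0 0 -0.1 10.2 0.2 1;0 0 0 -0.1 11 0.2 1;0 0 0 -0.1 11 0.2 1;0 0 0 -0.1 11 0.2 0.2;0 0 0 -0.1 11 0.2 -1;0 0 0 -0.1 11 0.2 -1;0 0 0 -0.1 11 0.2 -1", newtons=12)

```text
time_s: 8.78
ee_pos: [0.4391, -0.0274, 0.0643]
eef_rot: [-1.571, -0.001, 0.035]
force: [-0.4, 1.1, -0.0]
grip_width: 0.0706
```

send_rows(series="0 0 0 0 0 0 -1;0 0 0 0 0 0 -1;0 0 0 0 0 0 -1;0 0 0 0 0 0 -1;0 0 0 0 -0.5 0 -1;0 0 0 0 -1 0 -1;0 0 0 0 -2 0 -1;0 0 0 0 -4 0 -1;0 0 0 0 -5.5 0 -1;0 0 0 0 -5.5 0 -1")

```text
time_s: 9.62
ee_pos: [0.4401, -0.0276, 0.1216]
eef_rot: [-1.572, -0.005, 0.035]
force: [0.7, -0.2, -1.4]
grip_width: 0.0602
```

```bash
python3 go.py .596 .0654 .12 2  .596 .0654 .035 2
```

```text
t 9.62 tcp [ 0.4401 -0.0276  0.1216] rpy [-90.   -0.3   2. ] F [ 0.7 -0.2 -1.4] w 0.0602
turn [0.01 0.   0.05] shift [15.91  0.23  8.75]
turn [0. 0. 0.] shift [ 0.   8.5 -0. ]
```

send_rows(series="0 0 0 2 -0.5 1 -1;0 0 0 5 -0.5 2.7 -1;0 0 0 8 -0.5 4.4 -1;0 0 0 11 -0.5 6 -1;0 0 0 13.5 0 7.4 -1;0 0 0 15.3 1.5 8.4 -1;0 0 0 15.9 4 8.75 -1;0 0 0 15.9 6 8.75 -1;0 0 0 15.9 7.5 8.75 -1;0 0 0 15.9 8 8.75 -1")

```text
time_s: 10.45
ee_pos: [0.593, 0.0656, 0.0352]
eef_rot: [-1.571, 0.005, 0.035]
force: [0.5, -0.5, -1.7]
grip_width: 0.0604
```

send_rows(series="0 0 0 0 0 0 -1;0 0 0 0 0 0 -1;0 0 0 0 0 0 -1;0 0 0 0 0 0 -1;0 0 0 0 0 0 -1;0 0 0 0 0 0 -1;0 0 0 0 0.1 0 -1;0 0 0 0 0.2 0 -1;0 0 0 0 0.3 0 -1;0 0 0 0 0.3 0 -1")

```text
time_s: 11.28
ee_pos: [0.5944, 0.0656, 0.0352]
eef_rot: [-1.571, 0.0, 0.035]
force: [-0.4, -1.0, -1.9]
grip_width: 0.06
```

```bash
python3 go.py .596 .0654 .0293 2
```

```text
t 11.28 tcp [0.5944 0.0656 0.0352] rpy [-90.   0.   2.] F [-0.4 -1.  -1.9] w 0.06
turn [-0.  0. -0.] shift [ 0.16  0.59 -0.03]
```

send_rows(series="0 0 0 0.1 0.15 0 -1;0 0 0 0.1 0.3 0 -1;0 0 0 0.1 0.4 0 -1;0 0 0 0.1 0.5 0 -1;0 0 0 0.1 0.58 0 -1;0 0 0 0.1 0.63 0 -1;0 0 0 0.1 0.66 0 -1;0 0 0 0.1 0.69 0 -1;0 0 0 0.1 0.69 0 -1;0 0 0 0.1 0.69 0 -1")

```text
time_s: 12.12
ee_pos: [0.5955, 0.0656, 0.0289]
eef_rot: [-1.571, -0.0, 0.035]
force: [-3.2, -0.7, 5.9]
grip_width: 0.0602
```

send_rows(series="0 0 0 0 0 0 -1;0 0 0 0 0 0 0.3;0 0 0 0 0 0 0.35;0 0 0 0 0 0 0.45;0 0 0 0 0 0 0.55;0 0 0 0 0 0 0.65;0 0 0 0 0 0 0.65;0 0 0 0 -0.5 0 0.65;0 0 0 0 -2 0 0.65;0 0 0 0 -5 0 0.65")

```text
time_s: 12.95
ee_pos: [0.5939, 0.0656, 0.0765]
eef_rot: [-1.571, 0.005, 0.035]
force: [0.5, 0.4, 0.7]
grip_width: 0.0775
```

```bash
python3 go.py .439 -.03 .14 -13.5
```

```text
t 12.95 tcp [0.5939 0.0656 0.0765] rpy [-90.    0.3   2. ] F [0.5 0.4 0.7] w 0.0775
turn [ 0.01  3.1  -0.06] shift [-15.85  -6.26  -9.01]
```

send_rows(series="0 0 0 0 -4 0 0.8;0 0 0 0 -6 0 1;0 0.5 0 -2 -6.3 -1.2 1;0 1.5 0 -5 -6.3 -2.9 1;0 2.5 0 -8.5 -6.3 -4.9 1;0 3.1 0 -12 -6.3 -6.8 1;0 3.1 0 -14.5 -6.3 -8.3 1;0 3.1 0 -15.85 -6.3 -9 1;0 3.1 0 -15.85 -6.3 -9 1;0 3.1 0 -15.85 -6.3 -9 1")

```text
time_s: 13.78
ee_pos: [0.4407, -0.03, 0.1423]
eef_rot: [-1.571, -0.001, -0.236]
force: [0.5, 0.9, 0.5]
grip_width: 0.0941
```

```bash
python3 go.py .439 -.03 .0235 -13.5; python3 - <<'E'
from h import *
T=grab("top");S=grab("side")
a=cv2.resize(T[150:250,220:340],None,fx=3.5,fy=3.5,interpolation=cv2.INTER_CUBIC)
b=cv2.resize(S[170:270,220:330],None,fx=3.5,fy=3.5,interpolation=cv2.INTER_CUBIC)
cv2.imwrite("pics/c6.png",cv2.cvtColor(np.hstack([a,b]),cv2.COLOR_RGB2BGR))
E
```

```text
t 13.78 tcp [ 0.4407 -0.03    0.1423] rpy [-90.   -0.1 -13.5] F [0.5 0.9 0.5] w 0.0941
turn [-0.   -0.01  0.02] shift [-0.18 11.88 -0.04]
```

View pics/c6.png

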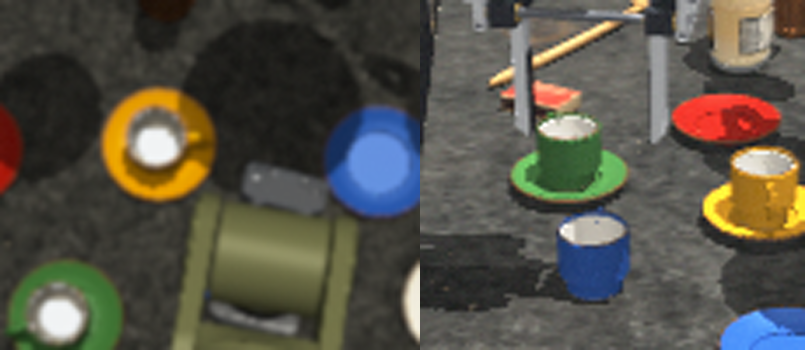

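Yellow is seated (rim at crop (155,138), saucer at (159,144)) and green looks fine. Blue stands alone with its rim at side pixel (269.4,236).

```bash
python3 - <<'E'
from h import *
print(ray("side",269.4,236,.056)); px=lambda x,y:(220+x/3.5,150+y/3.5)
print(ray("top",*px(155,138),.061),ray("top",*px(159,144),.011))
E
```

```text
[ 0.43913349 -0.03445904]
[0.59292455 0.0658086 ] [0.59651725 0.06360321]
```

send_rows(series="0 0 0 -0.1 3 0 1;0 0 0 -0.1 6 0 1;0 0 0 -0.1 9 0 1;0 0 0 -0.1 11 0 1;0 0 0 -0.1 11.9 0 1;0 0 0 -0.1 11.9 0 1;0 0 0 -0.1 11.9 0 0.5;0 0 0 -0.1 11.9 0 -1;0 0 0 -0.1 11.9 0 -1;0 0 0 -0.1 11.9 0 -1", newtons=12)

```text
time_s: 14.72
ee_pos: [0.4399, -0.0297, 0.0235]
eef_rot: [-1.571, -0.002, -0.235]
force: [0.2, 0.3, -0.3]
grip_width: 0.0706
```

send_rows(series="0 0 0 0 0 0 -1;0 0 0 0 0 0 -1;0 0 0 0 0 0 -1;0 0 0 0 0 0 -1;0 0 0 0 0 0 -1;0 0 0 0 -1 0 -1;0 0 0 0 -3 0 -1;0 0 0 0 -5 0 -1;0 0 0 0 -6 0 -1;0 0 0 0 -6 0 -1")

```text
time_s: 15.55
ee_pos: [0.4403, -0.0298, 0.0847]
eef_rot: [-1.57, -0.004, -0.235]
force: [0.2, 0.3, -0.8]
grip_width: 0.0603
```

```bash
python3 go.py .584 -.1505 .085 -13.5;  python3 go.py .584 -.1505 .037 -13.5
```

```text
t 15.55 tcp [ 0.4403 -0.0298  0.0847] rpy [-90.   -0.2 -13.5] F [ 0.2  0.3 -0.8] w 0.0603
turn [-0.    0.    0.04] shift [16.79  0.03 -8.39]
t 15.55 tcp [ 0.4403 -0.0298  0.0847] rpy [-90.   -0.2 -13.5] F [ 0.2  0.3 -0.8] w 0.0603
turn [-0.    0.    0.04] shift [16.77  4.83 -8.39]
```

send_rows(series="0 0 0 2 0 -1 -1;0 0 0 5 0 -2.5 -1;0 0 0 8.5 0 -4.2 -1;0 0 0 12 0 -6 -1;0 0 0 14.5 0 -7.3 -1;0 0 0 16.2 0.3 -8.1 -1;0 0 0 16.9 1.5 -8.3 -1;0 0 0 16.9 3 -8.3 -1;0 0 0 16.9 4.2 -8.3 -1;0 0 0 16.9 4.7 -8.3 -1")

```text
time_s: 16.38
ee_pos: [0.5829, -0.1493, 0.0326]
eef_rot: [-1.57, 0.004, -0.235]
force: [-0.0, 0.7, -2.3]
grip_width: 0.0606
```

send_rows(series="0 0 0 0 0 0 -1;0 0 0 0 0 0 -1;0 0 0 0 0 0 -1;0 0 0 0 0 0 -1;0 0 0 0 0 0 -1;0 0 0 0 0 0 -1;0 0 0 0 0 0 -1;0 0 0 0 0.1 0 -1;0 0 0 0 0.2 0 -1;0 0 0 0 0.2 0 -1")

```text
time_s: 17.22
ee_pos: [0.5842, -0.1497, 0.0333]
eef_rot: [-1.571, 0.0, -0.235]
force: [-0.7, 0.0, -1.8]
grip_width: 0.0602
```

```bash
python3 go.py .584 -.1505 .0285 -13.5
```

```text
t 17.22 tcp [ 0.5842 -0.1497  0.0333] rpy [-90.    0.  -13.5] F [-0.7  0.  -1.8] w 0.0602
turn [-0.  0. -0.] shift [ 0.    0.48 -0.08]
```

send_rows(series="0 0 0 0 0.1 0 -1;0 0 0 0 0.2 0 -1;0 0 0 0 0.3 0 -1;0 0 0 0 0.4 0 -1;0 0 0 0 0.48 0 -1;0 0 0 0 0.53 0 -1;0 0 0 0 0.55 0 -1;0 0 0 0 0.55 0 -1;0 0 0 0 0.55 0 -1;0 0 0 0 0.55 0 -1")

```text
time_s: 18.05
ee_pos: [0.5843, -0.1498, 0.0282]
eef_rot: [-1.571, -0.0, -0.235]
force: [-0.6, 0.5, 0.3]
grip_width: 0.06
```

send_rows(series="0 0 0 0 0 0 -1;0 0 0 0 0 0 0.3;0 0 0 0 0 0 0.35;0 0 0 0 0 0 0.45;0 0 0 0 0 0 0.55;0 0 0 0 0 0 0.65;0 0 0 0 0 0 0.65;0 0 0 0 -0.5 0 0.65;0 0 0 0 -2 0 0.65;0 0 0 0 -5 0 0.65")

```text
time_s: 18.88
ee_pos: [0.5827, -0.1493, 0.076]
eef_rot: [-1.57, 0.005, -0.235]
force: [0.2, -0.1, -0.7]
grip_width: 0.0776
```

```bash
python3 go.py .573 -.315 .17 -6.5
```

```text
t 18.88 tcp [ 0.5827 -0.1493  0.076 ] rpy [-90.    0.3 -13.5] F [ 0.2 -0.1 -0.7] w 0.0776
turn [-0.01 -1.4  -0.06] shift [  2.87  -9.42 -16.34]
```

send_rows(series="0 0 0 0 -4 0 0.8;0 0 0 0 -8 0 1;0 -0.4 0 0.3 -9.4 -1.5 1;0 -1 0 0.8 -9.4 -4.5 1;0 -1.4 0 1.5 -9.4 -8 1;0 -1.4 0 2.1 -9.4 -11.5 1;0 -1.4 0 2.6 -9.4 -14.5 1;0 -1.4 0 2.75 -9.4 -16 1;0 -1.4 0 2.75 -9.4 -16.3 1;0 -1.4 0 2.75 -9.4 -16.3 1")

```text
time_s: 19.72
ee_pos: [0.5728, -0.3147, 0.172]
eef_rot: [-1.571, 0.0, -0.114]
force: [-0.4, 0.9, 0.5]
grip_width: 0.094
```

```bash
python3 go.py .573 -.3145 .0635 -6.5; python3 - <<'E'
from h import *
T=grab("top");S=grab("side")
a=cv2.resize(T[150:250,280:400],None,fx=3.5,fy=3.5,interpolation=cv2.INTER_CUBIC)
b=cv2.resize(S[225:325,270:380],None,fx=3.5,fy=3.5,interpolation=cv2.INTER_CUBIC)
cv2.imwrite("pics/c7.png",cv2.cvtColor(np.hstack([a,b]),cv2.COLOR_RGB2BGR))
E
```

```text
t 19.72 tcp [ 0.5728 -0.3147  0.172 ] rpy [-90.    0.   -6.5] F [-0.4  0.9  0.5] w 0.094
turn [-0.   -0.01 -0.  ] shift [ 0.02 10.85  0.02]
```

View pics/c7.png

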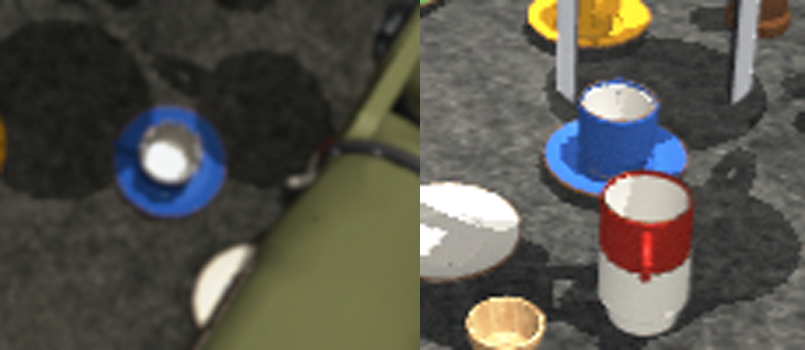

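Blue is seated (rim at crop (170,153), saucer at (171,161)). The fingers straddle the red cup: tips at (568,100) and (741,103), rim at (648,197).

send_rows(series="0 0 0 0 3 0 1;0 0 0 0 6 0 1;0 0 0 0 8.5 0 1;0 0 0 0 10.2 0 1;0 0 0 0 10.85 0 1;0 0 0 0 10.85 0 1;0 0 0 0 10.85 0 0.5;0 0 0 0 10.85 0 -1;0 0 0 0 10.85 0 -1;0 0 0 0 10.85 0 -1", newtons=12)

```text
time_s: 20.65
ee_pos: [0.5734, -0.3148, 0.0647]
eef_rot: [-1.571, -0.001, -0.113]
force: [-1.2, -0.8, -0.8]
grip_width: 0.0709
```

send_rows(series="0 0 0 0 0 0 -1;0 0 0 0 0 0 -1;0 0 0 0 0 0 -1;0 0 0 0 0 0 -1;0 0 0 0 0 0 -1;0 0 0 0 -0.5 0 -1;0 0 0 0 -1.5 0 -1;0 0 0 0 -3.5 0 -1;0 0 0 0 -6.5 0 -1;0 0 0 0 -8 0 -1")

```text
time_s: 21.48
ee_pos: [0.5735, -0.315, 0.1473]
eef_rot: [-1.572, -0.003, -0.113]
force: [0.0, -0.1, -1.3]
grip_width: 0.0605
```

```bash
python3 go.py .587 .254 .145 -6.5 ; python3 - <<'E'
from h import *
S=grab("side");crop(S,(260,190,390,340),3.5,"pics/c8.png")
E
```

```text
t 21.48 tcp [ 0.5735 -0.315   0.1473] rpy [-90.1  -0.1  -6.5] F [ 0.  -0.1 -1.3] w 0.0605
turn [0.01 0.   0.03] shift [-5.09  0.15 56.69]
```

View pics/c8.png

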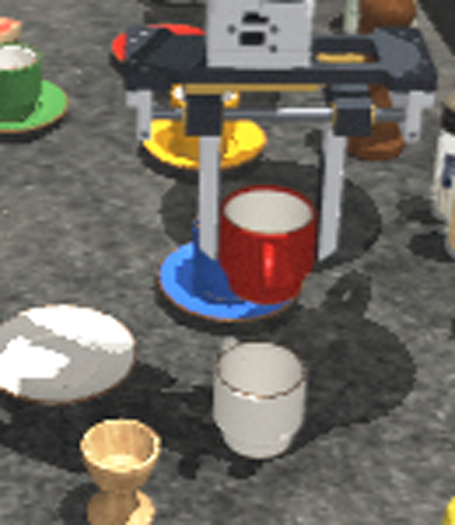

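Red is held with its rim at crop (268,212), and white is left standing with its rim at (260,370). Carrying red across, bowed away from the pepper mill.

send_rows(series="0 0 0 -0.5 0 2 -1;0 0 0 -1.2 0 5 -1;0 0 0 -2 0 8.5 -1;0 0 0 -2.8 0 12 -1;0 0 0 -3.6 0 15.7 -1;0 0 0 -4.4 0 19.4 -1;0 0 0 -5.2 0 23 -1;0 0 0 -5.7 0 26.7 -1;0 0 0 -6 0 30.3 -1;0 0 0 -6 0 34 -1")

```text
time_s: 22.37
ee_pos: [0.5509, 0.0316, 0.1434]
eef_rot: [-1.571, 0.001, -0.113]
force: [0.4, -0.9, -2.2]
grip_width: 0.0607
```

send_rows(series="0 0 0 0 0 3.5 -1;0 0 0 0 0 7 -1;0 0 0 0 0 10.5 -1;0 0 0 0.2 0 14 -1;0 0 0 0.4 0 17.5 -1;0 0 0 0.6 0 20.3 -1;0 0 0 0.8 0 22 -1;0 0 0 0.9 0 22.6 -1;0 0 0 0.9 0 22.7 -1;0 0 0 0.9 0 22.7 -1")

```text
time_s: 23.2
ee_pos: [0.5862, 0.2538, 0.1431]
eef_rot: [-1.571, 0.001, -0.113]
force: [0.9, -0.3, -2.6]
grip_width: 0.0606
```

```bash
python3 go.py .587 .254 .038 -6.5
```

```text
t 23.2 tcp [0.5862 0.2538 0.1431] rpy [-90.    0.   -6.5] F [ 0.9 -0.3 -2.6] w 0.0606
turn [ 0.01  0.   -0.01] shift [ 0.09 10.51  0.04]
```

send_rows(series="0 0 0 0 2 0 -1;0 0 0 0 4.5 0 -1;0 0 0 0 7 0 -1;0 0 0 0 9 0 -1;0 0 0 0 10 0 -1;0 0 0 0 10.5 0 -1;0 0 0 0 10.5 0 -1;0 0 0 0 10.5 0 -1;0 0 0 0 10.5 0 -1;0 0 0 0 10.5 0 -1")

```text
time_s: 24.03
ee_pos: [0.5869, 0.2546, 0.0398]
eef_rot: [-1.57, -0.002, -0.113]
force: [0.2, 0.4, -1.4]
grip_width: 0.0607
```

```bash
python3 go.py .587 .254 .029 -6.5
```

```text
t 24.03 tcp [0.5869 0.2546 0.0398] rpy [-90.   -0.1  -6.5] F [ 0.2  0.4 -1.4] w 0.0607
turn [-0.01  0.    0.02] shift [ 0.01  1.08 -0.06]
```

send_rows(series="0 0 0 0 0.3 0 -1;0 0 0 0 0.5 0 -1;0 0 0 0 0.65 0 -1;0 0 0 0 0.8 0 -1;0 0 0 0 0.9 0 -1;0 0 0 0 1 0 -1;0 0 0 0 1.05 0 -1;0 0 0 0 1.1 0 -1;0 0 0 0 1.1 0 -1;0 0 0 0 1.1 0 -1")

```text
time_s: 24.87
ee_pos: [0.5865, 0.2546, 0.0289]
eef_rot: [-1.57, -0.001, -0.113]
force: [-5.1, -2.8, 10.9]
grip_width: 0.0606
```

```bash
python3 go.py .587 .254 .029 -6.5
```

```text
t 24.87 tcp [0.5865 0.2546 0.0289] rpy [-90.   -0.   -6.5] F [-5.1 -2.8 10.9] w 0.0606
turn [-0.    0.    0.01] shift [ 0.05 -0.01 -0.05]
```

Contact (11 N), so it's down. Back off 0.5 mm and release.

send_rows(series="0 0 0 0 -0.05 0 -1;0 0 0 0 -0.05 0 0.3;0 0 0 0 -0.05 0 0.35;0 0 0 0 -0.05 0 0.45;0 0 0 0 -0.05 0 0.55;0 0 0 0 -0.05 0 0.65;0 0 0 0 -0.05 0 0.65;0 0 0 0 -0.5 0 0.65;0 0 0 0 -2 0 0.65;0 0 0 0 -5 0 0.65")

```text
time_s: 25.7
ee_pos: [0.5848, 0.2539, 0.0752]
eef_rot: [-1.573, 0.005, -0.113]
force: [0.8, -0.2, 0.1]
grip_width: 0.0773
```

```bash
python3 go.py .54 0.02 .145 3  .573 -.3145 .145 12
```

```text
t 25.7 tcp [0.5848 0.2539 0.0752] rpy [-90.1   0.3  -6.5] F [ 0.8 -0.2  0.1] w 0.0773
turn [ 0.02 -1.9  -0.06] shift [ -1.85  -6.91 -23.76]
turn [ 0.  -1.8  0. ] shift [  1.54  -0.   -33.58]
```

send_rows(series="0 0 0 0 -3.5 0 0.8;0 0 0 0 -7 0 1;0 0 0 -0.5 -7.2 -2 1;0 -0.5 0 -0.8 -7.2 -5 1;0 -1 0 -1.1 -7.2 -8.5 1;0 -1.5 0 -1.4 -7.2 -12 1;0 -1.9 0 -1.7 -7.2 -15.5 1;0 -1.9 0 -1.9 -7.2 -18.5 1;0 -1.9 0 -1.9 -7.2 -21.5 1;0 -1.9 0 -1.9 -7.2 -23.8 1")

```text
time_s: 26.53
ee_pos: [0.5402, 0.0181, 0.1501]
eef_rot: [-1.571, -0.001, 0.052]
force: [0.4, -0.0, 0.5]
grip_width: 0.0942
```

send_rows(series="0 0 0 0.1 0 -3.5 1;0 -0.3 0 0.3 0 -7 1;0 -0.6 0 0.5 0 -10.5 1;0 -0.9 0 0.7 0 -14 1;0 -1.2 0 0.9 0 -17.5 1;0 -1.5 0 1.1 0 -21 1;0 -1.8 0 1.3 0 -25 1;0 -1.8 0 1.5 0 -28.5 1;0 -1.8 0 1.5 0 -32 1;0 -1.8 0 1.5 0 -33.6 1")

```text
time_s: 27.37
ee_pos: [0.5727, -0.3185, 0.1496]
eef_rot: [-1.571, -0.0, 0.207]
force: [-0.8, -0.6, -0.3]
grip_width: 0.0942
```

```bash
python3 - <<'E'
from h import *
T=grab("top");S=grab("side")
a=cv2.resize(T[160:260,180:300],None,fx=3.5,fy=3.5,interpolation=cv2.INTER_CUBIC)
b=cv2.resize(S[235:335,270:380],None,fx=3.5,fy=3.5,interpolation=cv2.INTER_CUBIC)
cv2.imwrite("pics/c9.png",cv2.cvtColor(np.hstack([a,b]),cv2.COLOR_RGB2BGR))
E
python3 go.py .573 -.315 .0235 12
```

```text
t 27.47 tcp [ 0.5727 -0.3172  0.1492] rpy [-90.    0.   11.8] F [ 0.7 -0.1 -0.3] w 0.0941
turn [-0.   -0.03 -0.  ] shift [ 0.08 12.57  0.21]
```

View pics/c9.png

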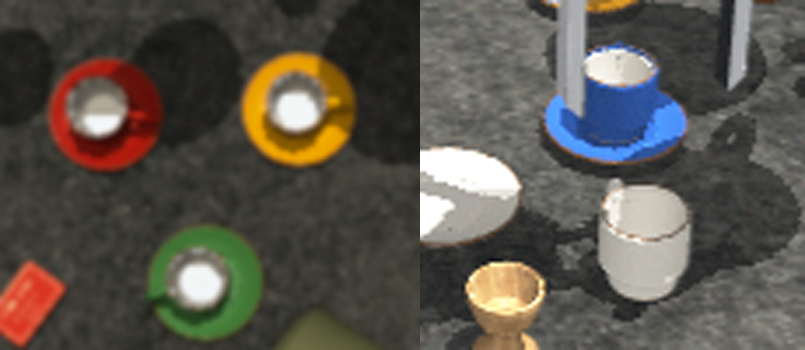

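Red stands on its saucer (rim at crop (97,106), saucer at (106,115)). The white rim is at crop (646,213), between the fingers. Checking both numerically while I grip white.

```bash
python3 - <<'E'
from h import *
px=lambda x,y:(180+x/3.5,160+y/3.5)
print(ray("side",270+226/3.5,235+213/3.5,.056))
print("red",ray("top",*px(97,106),.061),ray("top",*px(106,115),.011),"yel",ray("top",*px(294,103),.061),ray("top",*px(299,110),.011))
E
```

```text
[ 0.57378363 -0.31865688]
red [0.58596122 0.25274759] [0.58645291 0.2519219 ] yel [0.59290391 0.06675406] [0.59552365 0.06357764]
```

send_rows(series="0 0 0 0 3 0.1 1;0 0 0 0 6 0.1 1;0 0 0 0 9 0.1 1;0 0 0 0 11.5 0.1 1;0 0 0 0 12.6 0.1 1;0 0 0 0 12.6 0.1 1;0 0 0 0 12.6 0.1 0.5;0 0 0 0 12.6 0.1 -1;0 0 0 0 12.6 0.1 -1;0 0 0 0 12.6 0.1 -1", newtons=12)

```text
time_s: 28.3
ee_pos: [0.5736, -0.3139, 0.0251]
eef_rot: [-1.572, -0.002, 0.21]
force: [-0.1, 0.2, 0.2]
grip_width: 0.0706
```

send_rows(series="0 0 0 0 0 0 -1;0 0 0 0 0 0 -1;0 0 0 0 0 0 -1;0 0 0 0 0 0 -1;0 0 0 0 0 0 -1;0 0 0 0 -1 0 -1;0 0 0 0 -3 0 -1;0 0 0 0 -5 0 -1;0 0 0 0 -6 0 -1;0 0 0 0 -6 0 -1")

```text
time_s: 29.13
ee_pos: [0.574, -0.3142, 0.0863]
eef_rot: [-1.574, -0.003, 0.21]
force: [0.5, 0.5, -1.0]
grip_width: 0.0605
```

```bash
python3 go.py .4475 -.2305 .038 12
```

```text
t 29.13 tcp [ 0.574  -0.3142  0.0863] rpy [-90.2  -0.2  12. ] F [ 0.5  0.5 -1. ] w 0.0605
turn [0.03 0.   0.03] shift [-10.64   4.77  10.83]
```

send_rows(series="0 0 0 -1.3 0 1.3 -1;0 0 0 -3.2 0 3.3 -1;0 0 0 -5.5 0 5.5 -1;0 0 0 -7.7 0 7.8 -1;0 0 0 -9.5 0 9.6 -1;0 0 0 -10.6 0.5 10.8 -1;0 0 0 -10.6 1.8 10.9 -1;0 0 0 -10.6 3.2 10.9 -1;0 0 0 -10.6 4.3 10.9 -1;0 0 0 -10.6 4.6 10.9 -1")

```text
time_s: 29.97
ee_pos: [0.4457, -0.2285, 0.0353]
eef_rot: [-1.568, 0.002, 0.21]
force: [0.4, 0.0, -1.5]
grip_width: 0.0606
```

send_rows(series="0 0 0 0 0 0 -1;0 0 0 0 0 0 -1;0 0 0 0 0 0 -1;0 0 0 0 0 0 -1;0 0 0 0 0 0 -1;0 0 0 0 0 0 -1;0 0 0 0 0 0 -1;0 0 0 0 0 0 -1;0 0 0 0 0 0 -1;0 0 0 0 0 0 -1")

```text
time_s: 30.8
ee_pos: [0.4467, -0.2291, 0.0376]
eef_rot: [-1.571, 0.0, 0.21]
force: [-0.4, 0.3, -0.8]
grip_width: 0.0606
```

```bash
python3 go.py .4475 -.2305 .029 12
```

```text
t 30.8 tcp [ 0.4467 -0.2291  0.0376] rpy [-90.   0.  12.] F [-0.4  0.3 -0.8] w 0.0606
turn [-0.  0. -0.] shift [ 0.05  0.86 -0.15]
```

send_rows(series="0 0 0 0 0.2 0 -1;0 0 0 0 0.35 0 -1;0 0 0 0 0.5 0 -1;0 0 0 0 0.6 0 -1;0 0 0 0 0.67 0 -1;0 0 0 0 0.72 0 -1;0 0 0 0 0.75 0 -1;0 0 0 0 0.78 0 -1;0 0 0 0 0.78 0 -1;0 0 0 0 0.78 0 -1")

```text
time_s: 31.63
ee_pos: [0.4467, -0.2291, 0.0298]
eef_rot: [-1.571, -0.0, 0.21]
force: [-0.1, 0.1, -2.2]
grip_width: 0.0605
```

Just above contact; lower 1 mm and release.

send_rows(series="0 0 0 0 0.05 0 -1;0 0 0 0 0.1 0 -1;0 0 0 0 0.1 0 -1;0 0 0 0 0.1 0 0.32;0 0 0 0 0.1 0 0.4;0 0 0 0 0.1 0 0.5;0 0 0 0 0.1 0 0.65;0 0 0 0 0.1 0 0.65;0 0 0 0 -0.5 0 0.65;0 0 0 0 -2 0 0.65")

```text
time_s: 32.47
ee_pos: [0.4459, -0.2286, 0.0488]
eef_rot: [-1.569, 0.002, 0.21]
force: [-0.3, -0.5, -0.2]
grip_width: 0.0778
```

send_rows(series="0 0 0 0 -3 0 0.65;0 0 0 0 -7 0 0.65;0 0 0 0 -11 0 0.65;0 0 0 0 -14 0 0.65;0 0 0 -3 -15 0 0.65;0 0 0 -6 -15 -3 0.65;0 0 0 -9 -15 -6 0.65;0 0 0 -12 -15 -9 0.65;0 0 0 -14 -15 -13 0.65;0 0 0 -14 -15 -16 0.65")

```text
time_s: 33.3
ee_pos: [0.3405, -0.417, 0.2008]
eef_rot: [-1.572, -0.0, 0.208]
force: [2.2, -0.6, -0.5]
grip_width: 0.0777
```

```bash
python3 - <<'E'
from h import *
T=grab("top");S=grab("side")
a=cv2.resize(T[150:270,180:420],None,fx=3.3,fy=3.3,interpolation=cv2.INTER_CUBIC)
cv2.imwrite("pics/c10.png",cv2.cvtColor(a,cv2.COLOR_RGB2BGR))
crop(S,(220,160,420,350),3.1,"pics/c11.png")
print(get_obs()["ee_pos"])
E
```

```text
[ 0.34209499 -0.41818129  0.19942667]
```

View pics/c10.png

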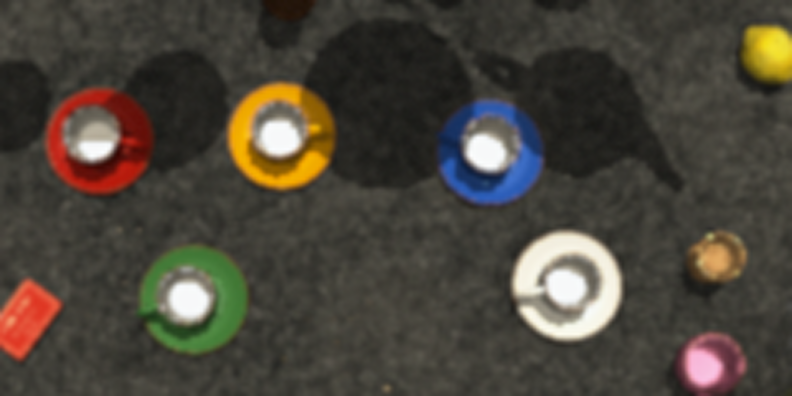

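View pics/c11.png

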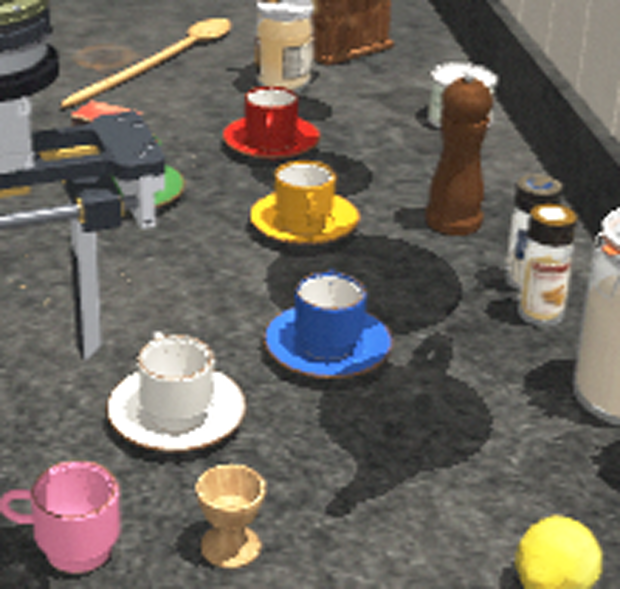

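All five cups are upright on their own saucers, and the bystanders are untouched. In the top crop the rims are red (92,133), yellow (279,129), blue (490,145), green (187,297) and white (569,284). Final centre check:

```bash
python3 - <<'E'
from h import *
T=grab("top")
rim=dict(red=(92,133),yellow=(279,129),blue=(490,145),green=(187,297),white=(569,284))
sau=dict(red=(100,141),yellow=(282,136),blue=(490,152),green=(194,299),white=(567,286))
for c in rim:
    f=lambda q:(180+q[0]/3.3,150+q[1]/3.3)
    a=ray("top",*f(rim[c]),.061); b=ray("top",*f(sau[c]),.011); u,v=map(int,f(sau[c]))
    p,ax,_=blob(T,c,(u-22,v-22,u+22,v+22)); d=ray("top",*p,.011)
    print(c,"eye",((a-b)*1000).round(1),"blob",((a-d)*1000).round(1),np.round(ax,1))
E
```

```text
red eye [-1.   0.3] blob [-2.1 -1.4] [32.  32.6]
yellow eye [-2.2  1.5] blob [-3.  -0.4] [31.7 32.4]
blue eye [-1.7  5.6] blob [-2.6  4.1] [30.7 31.4]
green eye [-1.7  2.4] blob [-1.3 -1.5] [29.9 32.6]
white eye [-2.2  6.2] blob [-4.1  4.6] [32.2 33. ]
```

```bash
python3 - <<'E'
from h import *
f=lambda x,y:(220+x/3.1,160+y/3.1)
for c,r,s in(("white",(176,359),(177,402)),("blue",(331,293),(328,337))):
    a=ray("side",*f(*r),.061);b=ray("side",*f(*s),.012);print(c,a,b,((a-b)*1000).round(1))
S=grab("side");crop(S,(250,235,350,310),8,"pics/c12.png")
E
```

```text
white [ 0.44725924 -0.23517421] [ 0.4476869  -0.22597271] [-0.4 -9.2]
blue [ 0.58402547 -0.15414554] [ 0.58412147 -0.14847776] [-0.1 -5.7]
```

View pics/c12.png

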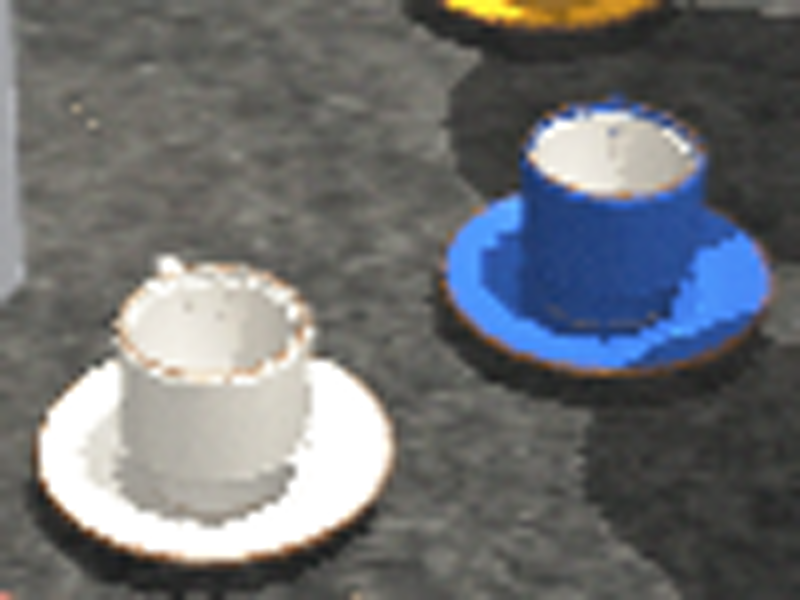

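```bash
python3 -c "
from station import *
print(hand_in())"
```

```text
the job is handed in; nothing more can be done
None
```

I took both stacks apart from the top down, set each of the five cups on the saucer of its own colour, and handed the job in at about 34 s. The hand-in reports no verdict, so what follows rests on my own camera checks.

- **Seating:** In the last pictures all five cups look upright in their wells. The arm was clear of everything, at about 0.20 m height.
- **Bystanders and look-alike:** The honey jar, egg cup, match box and pink cup appear where they started. I judged that by eye and did not measure it.
- **Centring, top view:** Red, yellow and green measured within about 4 mm of their saucer centres, and blue and white within about 4–7 mm.
- **Disagreement:** For blue and white, the side view put the cups about 6 mm and 9 mm off in y, in the opposite direction to the top view. I put this down to calibration bias, because the side view read low in y on the cup rims throughout. The gripper positions at release were within about 1.5 mm of the saucer centres.
- **Set-down force:** Red met its saucer with about 11 N and yellow with about 6 N. Blue showed almost no force at set-down, and green and white were lowered the last 1 mm just before release, so I have no contact reading for those two.
- **Pictures:** I viewed 14, counting the crops, which is the full budget.

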